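# Set the coarse argon flow and leave the fine trim

## Robot

A 6-joint arm with a two-finger parallel gripper is mounted at the origin on a cart in front of the work surface, level with it; the furniture and walls round the work are solid. World frame = base frame: x ahead of the robot, y to its left, z up, the work surface at z = 0. Lengths are in m, angles in rad, forces in N, time in s.
With the tool pointing down it reaches from about 0.375 to 0.9 m from the base axis. Payload 3.1 kg.
Tool frame: the origin (TCP) lies where the fingers leave the gripper's body, on its centre line; the fingertips stand 70 mm ahead of it and the grasp point (between the pads) lies 51 mm ahead of it; z points along the fingers, y is the line along which they close (so a half turn about z gives the same grasp; the last joint's range is limited). The gripper opens to 87 mm and grips with 3 to 60 N. Pads are 19 mm wide; open, the fingers measure 117 mm over their backs; the gripper's body (75 mm by 190 mm) begins 51 mm behind the grasp point.
Start: joints at [-1.399, 0.527, 1.433, -0, 1.181, -0.178], TCP at [0.215, -0.587, 0.292] pointing down, gripper open.
Joint ranges: [-3.08, 3.08], [-0.75, 2.2], [0.22, 2.44], [-1.43, 4.57], [0, 2.65], [-2.85, 2.85]. Speed limits (rad/s): [2.79, 2.79, 3.14, 3.14, 3.14, 3.14].

## Interface

Orientations are given as a unit quaternion [x, y, z, w].
In Python, from rig import robot gives the robot as it stands.
- The arm moves only by the tool send_rows, never from a script. Its argument "deltas" is text: rows parted by semicolons, each of 7 numbers parted by spaces: the shift along the tool's x, y, z in mm, then the turn, a rotation vector about the tool's x, y, z in degrees, then the opening, from 0 (shut) to 1 (fully open). A call has 1 to 10 rows; each row shifts and turns the commanded pose from where the row before left it, along the tool's axes as they then stand; what a row does not reach is not made up. A row lasts 1/8 s, in which the tool goes at most 62.5 mm and 10.7 degrees, less where a joint would pass 70% of its speed; a pose out of reach is approached as far as the arm can. A call is refused whole if a number of a shift passes 62.5 or a number of a turn 10.7, either way. A call with a gripper value outside its range is refused whole. The fingers move at their own pace and stop on an object; "newtons" is the grip in N (left out, the last holds). Time passes only in rows, so rows that do not move let the fingers close. It gives the time, the measured TCP pose, the force, the opening and the grip force at its end, in the units of the state.
- robot.get_obs(): the state, without advancing time (a new reading comes with each control period).
- robot.camera(name): name is "scene" or "top" or "wrist"; returns a dict with "image" (384x512x3 uint8, red, green, blue), "depth" (384x512 float32, m along the optical axis (not along the pixel's ray), 0 where there is no reading), "fovy" (degrees; the focal length in pixels is half the picture's height over the tangent of half this angle, whatever the lens; pixels are square), "cx", "cy" (the principal point, pixels), "rvec" (rotation vector, rad) and "tvec" (3), from world to camera coordinates, as OpenCV has them. Camera axes: x right, y down, z forward; pixel columns grow to the right and rows downward; lengths in m; the calibration is good to about 2 mm. A picture is of the moment at which its call begins.
- robot.hand_in(): hands the job in; it is judged then, once.
Trained networks look in the newest picture that a camera, given by its name, has taken for a name from the list of things; names that differ only in an ending like _2 or _b are one class to them, and where a whole thing is asked for, a point or a joint stands for the part that bears it (a point fixed in the world has none). Each returns a list of dicts, best first, with "p" (0 to 1); they miss things now and then, are a little off and sometimes report something else, mostly with a low value. They report only what shows in the picture. A call takes as long as a camera call.
- robot.find_in(camera, thing): "box" ([left, top, right, bottom] in pixels, round what is visible of it).
- robot.cut_out(camera, thing): "region" (384x512 bool, what is visible of it) and "box" ([left, top, right, bottom] in pixels, round what is visible of it).
The state is a dict: "time": time; "q": joint angles; "joint_velocities": joint speeds; "joint_torque": joint torques, N m; "position": TCP position; "tool_rot": TCP orientation; "ft_force": force on the tool from outside, world axes, zero at the start; "moment": the same for the moment, N m; "grip_width": finger opening in m; "grip_force": force on a finger pad.
Only numpy, scipy, OpenCV 4.12 (cv2) and the standard library are available. Lean on these libraries where they do the work, as an engineer would, in place of code of your own. Each camera call takes 0.05 s, during which the arm holds its last target. There are 200 camera calls.

## Task

The argon flow for the spectrometer has been left too high and has to go back to its working setting: on the small flow unit with the blue knob, turn the wide blue coarse ring counterclockwise (seen from above) until its white line points at the green mark on the panel. The narrow black fine knob that stands on top of the ring is already trimmed and must stay as it is, and the unit with the orange ring is not to be touched.

Things in the scene. Friction and masses are not known exactly. Their poses are not given: they have to be found in the camera images.
- argon_coarse (a joint): angle of the blue coarse ring, rad, clockwise seen from above: 0 = its white line points exactly at the green mark, positive = it has to turn back counterclockwise by that much. Starts between 0.6 and 1.25; stops at -1.6 and 1.6. Vertical axis, about 0.05 N m of friction; it stays where it is left.
- argon_coarse_center (a point): centre of the blue ring, on its axis, 64 mm above the bench. Ribbed round knob 50 mm across (52 at its white line), 52 to 76 mm above the bench, can be gripped across any diameter. It stands mid-top on a grey box fixed to the bench, 120x120x50 mm, yaw within 0.35 rad; the green mark lies on the panel just outside the ring, on the side that faces the robot.
- argon_fine_tip (a point): tip of the nose of the black fine knob on the blue ring, 14 mm from the common axis, 85 mm above the bench. The fine knob is concentric with the ring, just above it: 20 mm across plus the nose, 76.5 to 95 mm above the bench. It turns separately and very easily (0.006 N m), is not coupled to the ring and may point anywhere.
- air_unit: the other flow unit, same shape and size but with an orange ring; origin at the centre of its underside, x axis away from its green mark. Fixed to the bench, its centre at least 0.2 m from the blue unit's; either of the two may stand on the left.

How it is judged:
By the outcome, as a careful person would: the job done as asked, in the order asked, and still so for the second after the job is handed in, with the robot touching nothing.
It also fails if it takes over 35 s, if anything falls off the work surface, if the arm or the gripper's body presses on something with over 40 N, if the wrist force passes 120 N, or if a joint passes its speed limit or range.

## Working session

There is one attempt and no reset: what is moved stays moved. The work goes in short steps, Python scripts to look and compute and a tool call to move; the robot and the scene stay as the last step left them, time stands still between calls to the robot, and variables do not carry over. Pictures are saved under pics/ and viewed, at most 10 in all, crops included, and the job is handed in when it is done.

Besides the shell and the picture viewer there is one more tool, called in YAML: its name, and indented under it one key for each argument. send_rows: Moves the arm, as the interface text tells. Its arguments: {"type":"object","properties":{"deltas":{"type":"string"},"newtons":{"type":"number"}},"required":["deltas"]}

```bash
mkdir -p pics
cat > h.py <<'E'
import numpy as np, cv2
from rig import robot
def cam(n,save=None):
    c=robot.camera(n)
    c['f']=192/np.tan(np.radians(c['fovy'])/2)
    c['R']=cv2.Rodrigues(np.array(c['rvec'],float))[0]; c['t']=np.array(c['tvec'],float).ravel()
    if save: cv2.imwrite('pics/'+save,c['image'][:,:,::-1])
    return c
def ray(c,u,v):
    d=c['R'].T@np.array([(u-c['cx'])/c['f'],(v-c['cy'])/c['f'],1.]); o=-c['R'].T@c['t']; return o,d
def atz(c,u,v,z):
    o,d=ray(c,u,v); return o+d*(z-o[2])/d[2]
def dep(c,u,v):
    o,d=ray(c,u,v); return o+d*c['depth'][int(round(v)),int(round(u))]
def proj(c,p):
    q=c['R']@np.array(p)+c['t']; return q[:2]/q[2]*c['f']+[c['cx'],c['cy']]
def cen(r):
    v,u=np.nonzero(r); return u.mean(),v.mean()
E
python3 - <<'E'
from h import *
np.set_printoptions(precision=4,suppress=True)
a=[]
for n in ['scene','top']:
    c=cam(n,n+'0.png'); a.append(c['image'])
    print(n,-c['R'].T@c['t'],c['f'])
    for t in ['argon_coarse','argon_fine_tip','air_unit','argon_coarse_center']:
        for r in robot.find_in(n,t)[:2]:
            b=r['box'];u,v=(b[0]+b[2])/2,(b[1]+b[3])/2
            print(t,round(r['p'],2),np.round(b),dep(c,u,v),atz(c,u,v,.076))
cv2.imwrite('pics/a.png',cv2.resize(np.hstack(a)[:,:,::-1],(800,300),interpolation=cv2.INTER_AREA))
print(robot.get_obs())
E
```

```text
scene [-0.1874  0.3352  0.8199] 493.636873716454
argon_coarse 0.94 [189. 219. 212. 242.] [0.4713 0.0222 0.0741] [0.4696 0.023  0.076 ]
argon_fine_tip 0.42 [194. 218. 202. 229.] [0.4788 0.0221 0.0869] [0.4888 0.0174 0.076 ]
argon_coarse_center 0.61 [188. 218. 213. 244.] [0.4692 0.0228 0.0742] [0.4676 0.0236 0.076 ]
top [ 0.4226 -0.1038  0.9166] 393.9472883798909
argon_coarse 0.76 [183. 181. 203. 202.] [0.4826 0.0137 0.0938] [0.4839 0.0163 0.076 ]
argon_fine_tip 0.51 [189. 186. 201. 198.] [0.4819 0.0096 0.0935] [0.4832 0.012  0.076 ]
air_unit 0.7 [316. 140. 374. 204.] [ 0.5197 -0.31    0.0772] [ 0.5198 -0.3103  0.076 ]
argon_coarse_center 0.85 [183. 178. 205. 202.] [0.4859 0.0112 0.0955] [0.4874 0.014  0.076 ]
{'time': 0.5, 'q': array([-1.3985,  0.5276,  1.4327,  0.    ,  1.1813, -0.1785]), 'joint_velocities': array([-0.0019,  0.0004, -0.0017,  0.001 , -0.0001,  0.0001]), 'joint_torque': array([ -0.001 , -43.9606, -17.679 ,   0.0633,   0.0515,  -0.    ]), 'position': array([ 0.2148, -0.5869,  0.2922]), 'tool_rot': array([ 0.9847,  0.1745,  0.    , -0.    ]), 'ft_force': array([-0.0423,  0.4584, -0.7933]), 'moment': array([ 0.0299, -0.0038, -0.0246]), 'grip_force': 0.0, 'grip_width': 0.08700941482211064}
```

View pics/a.png

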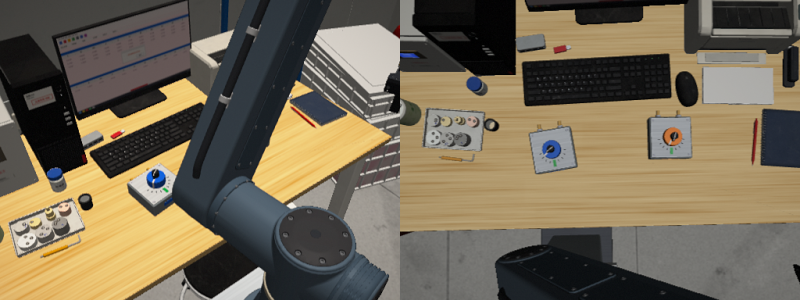

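The left unit (top view pixel ~(193,191)) is the blue one, and the orange one is on the right. The blue centre is near (0.484, 0.014), so I'm moving above it for a close look.

send_rows:
  deltas: "40 -42 0 0 0 0 1;40 -42 0 0 0 0 1;40 -42 0 0 0 0 1;40 -42 0 0 0 0 1;40 -42 0 0 0 0 1;40 -42 0 0 0 0 1;40 -42 0 0 0 0 1;40 -42 0 0 0 0 1;40 -42 0 0 0 0 1;40 -42 0 0 0 0 1"

```text
time: 1.75
position: [0.4469, -0.0534, 0.2927]
tool_rot: [0.985, 0.174, 0.001, 0.0]
ft_force: [0.8, 0.2, 0.3]
grip_width: 0.0872
grip_force: 0.0
```

send_rows:
  deltas: "30 -40 0 0 0 0 1;0 0 0 0 0 0 1;0 0 0 0 0 0 1"

```text
time: 2.12
position: [0.4605, -0.0073, 0.2923]
tool_rot: [0.985, 0.175, -0.0, 0.0]
ft_force: [-0.6, -0.6, -0.6]
grip_width: 0.0872
grip_force: 0.0
```

```bash
cat > m.py <<'E'
from h import *
import sys
np.set_printoptions(precision=4,suppress=True)
tag=sys.argv[1]
c=cam('wrist',f'w{tag}.png'); o=robot.get_obs()
print(o['position'],o['tool_rot'],'q',o['q'],'cam',-c['R'].T@c['t'])
for t in ['argon_coarse','argon_fine_tip','argon_coarse_center','air_unit']:
    for r in robot.cut_out('wrist',t)[:2]:
        b=r['box'];u,v=(b[0]+b[2])/2,(b[1]+b[3])/2
        print(t,round(r['p'],2),np.round(b),dep(c,u,v),atz(c,u,v,.076),atz(c,*cen(r['region']),.076))
E
python3 m.py 1
```

```text
[ 0.4604 -0.0079  0.2923] [ 0.9847  0.1742 -0.      0.0002] q [-0.2604  0.3071  1.8307 -0.0005  1.0037  0.9605] cam [0.5261 0.0173 0.384 ]
argon_coarse 0.82 [216. 122. 266. 172.] [0.4924 0.0198 0.0941] [0.4903 0.0199 0.076 ] [0.4892 0.0191 0.076 ]
argon_fine_tip 0.86 [229. 143. 254. 167.] [0.4858 0.017  0.0949] [0.4832 0.017  0.076 ] [0.4856 0.0195 0.076 ]
argon_coarse_center 0.69 [214. 123. 264. 174.] [0.4902 0.0209 0.0932] [0.488  0.0211 0.076 ] [0.4893 0.0193 0.076 ]
argon_coarse_center 0.47 [444. 151. 509. 222.] [ 0.5375 -0.2559  0.0361] [ 0.5362 -0.2246  0.076 ] [ 0.5335 -0.2345  0.076 ]
air_unit 0.58 [442. 152. 510. 220.] [ 0.5378 -0.2564  0.0339] [ 0.5364 -0.2235  0.076 ] [ 0.5333 -0.2341  0.076 ]
```

View pics/w1.png

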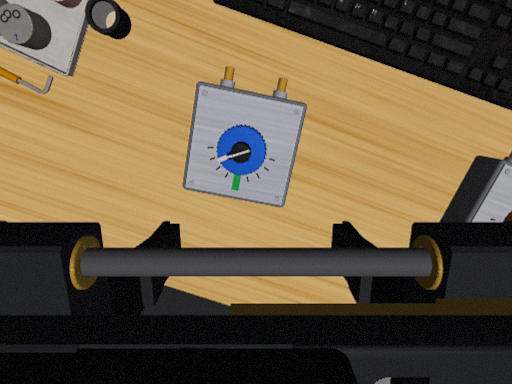

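The wrist picture shows the blue unit at (243,150), its green mark at (236,182) and a white pointer towards (220,159). I'll zoom in to tell the ring line from the fine nose.

```bash
cat > ang.py <<'E'
from h import *
import sys
np.set_printoptions(precision=4,suppress=True)
def rectify(c,x0,y0,z,s=.0002,n=500):
    # top-down view of plane z: image up = +x, left = +y
    dst=np.float32([[0,0],[n,0],[n,n],[0,n]]); h=n*s/2
    src=np.float32([proj(c,(x0+a*h,y0+b*h,z)) for a,b in[(1,1),(1,-1),(-1,-1),(-1,1)]])
    return cv2.warpPerspective(c['image'],cv2.getPerspectiveTransform(src,dst),(n,n),flags=cv2.INTER_CUBIC)
def toxy(u,v,x0,y0,s=.0002,n=500): return x0-(v-n/2)*s, y0-(u-n/2)*s
if __name__=='__main__':
    tag=sys.argv[1]; x0,y0=.484,.017
    c=cam('wrist')
    A=rectify(c,x0,y0,.076)
    P=rectify(c,x0,y0,.050)
    hs=cv2.cvtColor(A,cv2.COLOR_RGB2HSV); m=cv2.inRange(hs,(100,120,60),(125,255,255))
    k=max(cv2.findContours(m,0,1)[0],key=cv2.contourArea); (u,v),r=cv2.minEnclosingCircle(k)
    cx,cy=toxy(u,v,x0,y0); print('ring',cx,cy,'r',r*.0002, 'ellipse',cv2.fitEllipse(cv2.convexHull(k)))
    hs=cv2.cvtColor(P,cv2.COLOR_RGB2HSV); m=cv2.inRange(hs,(45,100,60),(85,255,255))
    g=np.array(toxy(*cen(m),x0,y0)); print('green',g,'dist',np.hypot(*(g-[cx,cy])),'angle of mark deg',np.degrees(np.arctan2(g[1]-cy,g[0]-cx)))
    cv2.imwrite(f'pics/r{tag}.png',np.hstack([A,P])[:,:,::-1][:, :].copy() if 0 else cv2.resize(np.hstack([A,P])[:,:,::-1],(800,400)))
E
python3 ang.py 1
```

```text
ring 0.4875516204833984 0.018675054931640626 r 0.02537442321777344 ellipse ((241.8938446044922, 232.40179443359375), (250.66030883789062, 252.4820556640625), 2.4547646045684814)
green [0.4485 0.0126] dist 0.03954635919656005 angle of mark deg -171.11249938586656
```

View pics/r1.png

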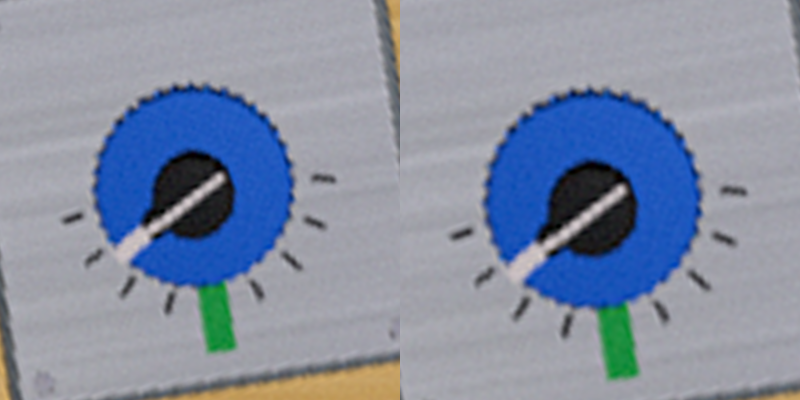

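The left panel, rectified at the ring's top, puts the ring centre at (194,186), the ring's white line at (130,247) and the green mark at (215,320). The line has to turn about 55° counterclockwise. Next I'll turn the tool so the pads clear the white line, then take a second view.

send_rows:
  deltas: "0 0 0 0 0 10 1;0 0 0 0 0 10 1;0 0 0 0 0 10 1;0 0 0 0 0 0 1;0 0 0 0 0 0 1"

```text
time: 3.05
position: [0.4605, -0.0075, 0.2923]
tool_rot: [0.996, -0.085, -0.0, -0.0]
ft_force: [0.1, -0.9, -0.6]
grip_width: 0.0869
grip_force: 0.0
```

```bash
cat > look.py <<'E'
from ang import *
tag=sys.argv[1]; x0,y0=.484,.017
for n in sys.argv[2].split(','):
    c=cam(n); print(n,'cam',-c['R'].T@c['t'])
    A=rectify(c,x0,y0,.076); P=rectify(c,x0,y0,.050)
    hs=cv2.cvtColor(A,cv2.COLOR_RGB2HSV); b=cv2.inRange(hs,(100,120,60),(125,255,255))
    k=max(cv2.findContours(b,0,1)[0],key=cv2.contourArea); (u,v),_,_=cv2.fitEllipse(cv2.convexHull(k)); C=np.array(toxy(u,v,x0,y0))
    hp=cv2.cvtColor(P,cv2.COLOR_RGB2HSV); m=cv2.inRange(hp,(45,100,60),(85,255,255))
    g=np.array(toxy(*cen(m),x0,y0)); ga=np.degrees(np.arctan2(*(g-C)[::-1]))%360
    yy,xx=np.mgrid[:500,:500]; r=np.hypot(xx-u,yy-v)*.0002
    w=(cv2.inRange(hs,(0,0,150),(180,70,255))>0)&(r>.0175)&(r<.0235)
    wl=np.array(toxy(*cen(w),x0,y0)); wa=np.degrees(np.arctan2(*(wl-C)[::-1]))%360
    f=cv2.inRange(hs,(0,0,0),(180,255,70))
    print(' centre',C,'green r,ang',np.hypot(*(g-C)),ga,'white',w.sum(),wl,wa,'DIFF deg',ga-wa)
    o,d=ray(c,*proj(c,(*C,.076))); print(' ray',o,d)
    cv2.imwrite(f'pics/l{tag}_{n}.png',A[:,:,::-1])
o=robot.get_obs(); print(o['position'],o['tool_rot'],o['q'],o['grip_width'],o['ft_force'],o['moment'])
E
python3 look.py 2 wrist,top
```

```text
wrist cam [ 0.5294 -0.0188  0.384 ]
 centre [0.4877 0.0178] green r,ang 0.03943367114214335 187.59444406972207 white 581 [0.4737 0.0332] 132.0784721865071 DIFF deg 55.515971883214974
 ray [ 0.5294 -0.0188  0.384 ] [-0.1345  0.118  -0.9941]
top cam [ 0.4226 -0.1038  0.9166]Traceback (most recent call last):
  File "look.py", line 7, in <module>
    k=max(cv2.findContours(b,0,1)[0],key=cv2.contourArea); (u,v),_,_=cv2.fitEllipse(cv2.convexHull(k)); C=np.array(toxy(u,v,x0,y0))
ValueError: max() iterable argument is empty
```

Both wrist views agree on the centre, (0.4876, 0.018), and on a turn of about 55.5°. I'm centring over the ring and going down.

send_rows:
  deltas: "22 -30 0 0 0 0 1;0 0 40 0 0 0 1;0 0 40 0 0 0 1;0 0 40 0 0 0 1;0 0 0 0 0 0 1;0 0 0 0 0 0 1"

```text
time: 3.9
position: [0.4881, 0.0185, 0.1731]
tool_rot: [0.996, -0.086, 0.001, 0.0]
ft_force: [0.6, 0.2, -0.9]
grip_width: 0.0871
grip_force: 0.0
```

Run:
```python
from h import *
np.set_printoptions(precision=4,suppress=True)
o=robot.get_obs(); p=o['position']; q=o['tool_rot']
from scipy.spatial.transform import Rotation as R
M=R.from_quat(q); print(p,o['q'],'tool delta mm',1e3*M.inv().apply(np.array([.4876,.0182,.125])-p))
a=np.hstack([cam('wrist')['image'],cam('scene')['image']])
cv2.imwrite('pics/d.png',cv2.resize(a[:,:,::-1],(800,300),interpolation=cv2.INTER_AREA))
```

```text
[0.4881 0.0185 0.1731] [-0.1914  0.5403  1.8803  0.      0.7194  1.5517] tool delta mm [-0.5448  0.3696 48.1317]
```

View pics/d.png

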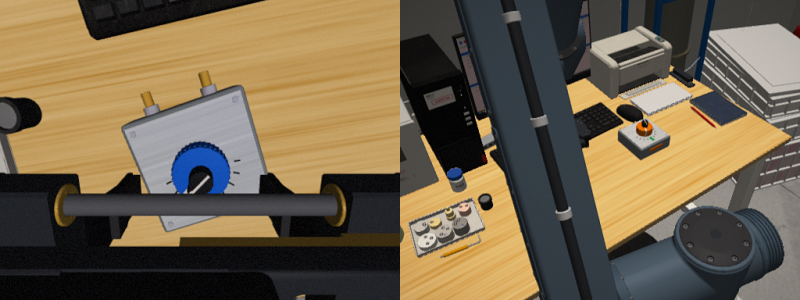

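The ring sits centred between the fingers (knob at column ~200 of 400). I'm lowering the last 48 mm and then closing gently.

send_rows:
  deltas: "0 0 24 0 0 0 1;0 0 16 0 0 0 1;0 0 8 0 0 0 1;0 0 0 0 0 0 1;0 0 0 0 0 0 1"
  newtons: 12

```text
time: 4.62
position: [0.4879, 0.0186, 0.1251]
tool_rot: [0.996, -0.086, 0.001, 0.0]
ft_force: [-0.3, 0.1, 0.5]
grip_width: 0.0869
grip_force: 0.0
```

send_rows:
  deltas: "0 0 0 0 0 0 0.5;0 0 0 0 0 0 0.5;0 0 0 0 0 0 0.5;0 0 0 0 0 0 0.5;0 0 0 0 0 0 0.5;0 0 0 0 0 0 0.5"
  newtons: 12

```text
time: 5.38
position: [0.4873, 0.0182, 0.1243]
tool_rot: [0.996, -0.086, -0.0, 0.0]
ft_force: [-1.8, -3.8, 0.4]
grip_width: 0.0498
grip_force: 12.0
```

send_rows:
  deltas: "0 0 0 0 0 -7 0.5;0 0 0 0 0 -7 0.5;0 0 0 0 0 -7 0.5;0 0 0 0 0 -7 0.5;0 0 0 0 0 -7 0.5;0 0 0 0 0 -7 0.5;0 0 0 0 0 -7 0.5;0 0 0 0 0 -6.5 0.5;0 0 0 0 0 0 0.5;0 0 0 0 0 0 0.5"

```text
time: 6.62
position: [0.4872, 0.0185, 0.1243]
tool_rot: [0.922, 0.387, -0.0, -0.0]
ft_force: [-0.7, -2.5, 2.0]
grip_width: 0.0495
grip_force: 12.0
```

Run:
```python
from h import *
from scipy.spatial.transform import Rotation as R
o=robot.get_obs(); print(o['position'],R.from_quat(o['tool_rot']).as_matrix()[:,0],o['ft_force'],o['moment'],o['grip_width'])
M=R.from_quat(o['tool_rot']).as_matrix(); print(np.degrees(np.arctan2(M[1,0],M[0,0])))
```

```text
[0.4871799  0.01854802 0.1242668 ] [ 7.00683606e-01  7.13472026e-01 -3.89580156e-04] [-0.7163517  -2.4805695   1.95864809] [-0.48539282  0.20855416 -0.00578916] 0.049498579294976655
45.51812012844526
```

send_rows:
  deltas: "0 0 0 0 0 0 1;0 0 0 0 0 0 1;0 0 0 0 0 0 1;0 0 0 0 0 0 1;0 0 0 0 0 0 1;0 0 -20 0 0 0 1;0 0 -50 0 0 0 1;0 0 -50 0 0 0 1;-20 0 -45 0 0 0 1;0 0 0 0 0 0 1"

```text
time: 7.88
position: [0.4744, 0.0037, 0.2925]
tool_rot: [0.922, 0.387, 0.003, 0.002]
ft_force: [0.6, 0.4, -0.3]
grip_width: 0.0867
grip_force: 0.0
```

send_rows:
  deltas: "-20 0 0 0 0 0 1;0 0 0 0 0 0 1;0 0 0 0 0 0 1"

```text
time: 8.25
position: [0.4595, -0.0097, 0.2885]
tool_rot: [0.922, 0.387, -0.0, -0.001]
ft_force: [-1.2, 0.7, -0.8]
grip_width: 0.0869
grip_force: 0.0
```

```bash
python3 look.py 3 wrist
```

```text
wrist cam [0.5086 0.0405 0.3802]
 centre [0.4872 0.019 ] green r,ang 0.039359809668744014 189.2376213066073 white 669 [0.4669 0.0161] 188.1872380950121 DIFF deg 1.0503832115952036
 ray [0.5086 0.0405 0.3802] [-0.071  -0.0713 -1.0078]
[ 0.4597 -0.0096  0.2886] [ 0.9219  0.3875 -0.0002 -0.0004] [-0.265   0.3119  1.8363  0.0004  0.9942  0.5098] 0.08690413588050257 [ 0.9812 -0.7884 -0.5581] [0.0221 0.0042 0.0219]
```

View pics/l3_wrist.png

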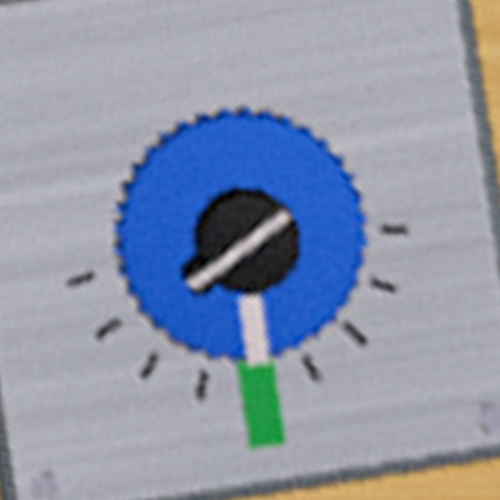

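The white line (255,330) points straight at the green mark (260,400), within about 1°, which is inside the measuring error. The fine knob's nose still points lower left at (195,280), as before, and the arm is clear of everything.

```bash
python3 -c "
from rig import robot
print(robot.hand_in())"
```

```text
the job is handed in; nothing more can be done
None
```

The blue coarse ring is turned back about 55° counterclockwise, so its white line points at the green mark to within about 1°. The fine knob looks unmoved in the last picture, the orange unit was not touched, and the job is handed in.

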